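# Gauge a keyway and route the block

## Task

Take the depth gauge from its stand, find the keyway in the plate on top of the stone block with the probe, and press the gauge down with its foot square across the keyway until the foot sits flat on the plate; never press the foot flat with the probe on the plate beside the keyway, which spoils the reading, and stay under 30 N, as the stone is brittle. Put the gauge back on its stand with its reading kept, then set the block down keyway up: inside the rimmed case pan if the keyway is at least 5 mm deep (needle stopped short of the long mark at the bottom of the dial), or on the flat ribbed grinding mat if it is shallower (needle went past that mark). Leave everything else on the bench where it is.

Things in the scene. Friction and masses are not known exactly. Their poses are not given: they have to be found in the camera images.
- gauge: Bridge depth gauge, 0.2 kg. Steel foot 18 x 64 x 9 mm (x, y, z), flat below; on it a black housing 20 x 36 mm, 9 to 59 mm above the underside, cap to 65 mm; a 34 mm dial leans on its front (-x), sticking out to x = -30 mm. Origin: centre of the foot's underside; z up, y along the foot. Grip the housing across its 36 mm (y), 35 to 40 mm up. Starts upright on its stand with the stand's axes.
- probe_tip (a point): Tip of the gauge's sprung probe, a steel pin 3.2 mm thick with a round end. Fully out it stands 12 mm below the foot's underside, on the gauge's z axis.
- probe (a joint): How far the probe is pushed in, m: 0 = fully out (12 mm below the foot), 0.012 = level with the foot. Spring: 2.4 N at first touch, plus 0.2 N per mm, and about 1 N more while it drives the needle on. With the foot flat over a keyway it reads 0.012 minus the keyway's depth.
- needle (a joint): Dial needle, rad, a drag hand: 0 = straight up at the start; turns clockwise 0.449 rad per mm that the probe is pushed in and stays at the largest push-in (no reset). pi (straight down, long mark) = 7 mm in = keyway 5 mm deep; under pi = deeper, over pi = shallower. Foot flat with the probe on the plate would show 5.4: spoilt.
- gauge_stand: Fixed stand: foot plate 56 x 92 x 6 mm (x, y, z) with two cheeks, each 36 x 22 mm, at y = +25 and -25 mm, rubber tops 26 mm above the bench; the gauge's foot rests across both tops, its probe hanging free in the 28 mm gap. Origin: centre of the underside; y along the gauge's foot.
- mount_block: Loose stone block, 0.27 to 0.44 kg: base 54 x 76 x 20 mm (x, y, z), on it an aluminium plate 46 x 50 x 14 mm (top 34 mm up) with a keyway 5 mm wide along x down its middle, open at both ends, 3 to 7.5 mm deep. Bedded by hand, plate and keyway lie up to 9 mm off the block's middle in y, either way, which this pose does not tell. Origin: centre of underside. Grip the base across 54 mm (x), low.
- block_top (a point): Point on the block's z axis at the height of the plate's top face, 34 mm above the block's underside.
- case_pan: Fixed case pan of grey plastic: open tray 120 x 150 mm (x, y) with a rim 16 mm high, walls 4 mm, floor 4 mm thick. Origin: centre of the underside.
- grind_mat: Fixed grinding mat: flat ribbed black rubber 120 x 150 x 4 mm (x, y, z), no rim. Origin: centre of the underside. Pan and mat may lie in either order.
- torch_lighter: Bystander: small spirit burner, 48 mm wide, 70 mm tall, not to be disturbed. Origin: underside.
- rubber_bowl: Bystander: mixing bowl 68 mm wide, 42 mm high. Origin: underside.
- blue_carver: Bystander: blue carver 130 x 9 x 9 mm lying on the bench. Origin: underside.

How it is judged:
By the outcome, as a careful person would: the job done as asked, in the order asked, and still so for the second after the job is handed in, with the robot touching nothing.
It also fails if it takes over 72 s, if anything falls off the work surface, if the arm or the gripper's body presses on something with over 40 N, if the wrist force passes 120 N, or if a joint passes its speed limit or range.

## Robot

A 6-joint arm with a two-finger parallel gripper is mounted at the origin on a cart in front of the work surface, level with it; the furniture and walls round the work are solid. World frame = base frame: x ahead of the robot, y to its left, z up, the work surface at z = 0. Lengths are in m, angles in degrees, forces in N, time in s.
With the tool pointing down it reaches from about 0.25 to 0.725 m from the base axis. Payload 9.7 kg.
Tool frame: the origin (TCP) lies at the very end of the fingers, on their centre line; the grasp point (between the pads) lies 19 mm behind it (bot.grip_point_offset is the z of the grasp point in the tool frame, in m); z points along the fingers, x is the direction in which the jaws open and shut, and the axes are right-handed (so a half turn about z gives the same grasp; the last joint's range is limited). The gripper opens to 85 mm and grips with 20 to 120 N. Pads are 22 mm wide; open, the fingers measure 114 mm over their backs; the gripper's body (76 mm by 85 mm) begins 54 mm behind the grasp point. The pads swing forward as they close: fully open they stand 13 mm farther back than shut.
Start: joints at [-63.484, 4.979, 10.078, 95.1, 0, 90], TCP at [0.246, -0.492, 0.231] pointing down, gripper open.
Joint ranges: [-179.16, 179.16], [-48.56, 103.87], [-65.8, 70.77], [-126.05, 130.52], [-82.76, 87.17], [-180, 180]. Speed limits (degrees/s): [127.2, 127.2, 147.25, 180, 180, 180].

## Interface

Orientations are given as [roll, pitch, yaw] about the fixed x, y, z axes, in that order (R = Rz(yaw) Ry(pitch) Rx(roll)).
In Python, from workcell import get_obs, viewer, job_done, bot gives the robot as it stands.
- The arm moves only by the shell command python3 -m handwheel 'ROWS' [FORCE]. ROWS is JSON, a list of rows, each a list of 5 numbers: the closure, from 0 (fully open) to 1 (shut), then the shift along the world's x, y, z in m, then the turn about the world's z in degrees. A call has 1 to 5 rows; each row is the pose to reach, as a shift and turn from the pose measured when the call began; what a row does not reach only later rows make up. A row lasts 1/10 s, in which the tool goes at most 50 mm and 8.59 degrees, less where a joint would pass 70% of its speed; a pose out of reach is approached as far as the arm can. A call with a gripper value outside its range is refused whole. The fingers move at their own pace and stop on an object; FORCE is the grip in N (left out, the last holds). Time passes only in rows, so rows that repeat a pose let the fingers close. It gives the time, the measured TCP pose, the force and the opening at its end, in the units of the state.
- get_obs(): the state, without advancing time (a new reading comes with each control period).
- viewer.camera(name): name is "scene" or "top" or "wrist"; returns a dict with "color" (400x640x3 uint8, blue, green, red), "K" (3x3 intrinsics, pixels), "origin" and "orientation" of the camera in the world. Camera axes: x right, y down, z forward; pixel columns grow to the right and rows downward; lengths in m; the calibration is good to about 2 mm. A picture is of the moment at which its call begins. There is no depth.
- job_done(): hands the job in, once; it reports no verdict.
The state is a dict: "time": time; "q": joint angles; "qd": joint speeds; "joint_efforts": joint torques, N m; "ee_pos": TCP position; "tcp_rot": TCP orientation; "wrist_force": force on the tool from outside, world axes, zero at the start; "torque": the same for the moment, N m; "opening": finger opening in m.
Only numpy, scipy, OpenCV 4.12 (cv2) and the standard library are available. Lean on these libraries where they do the work, as an engineer would, in place of code of your own. Each camera call takes 0.05 s, during which the arm holds its last target.

## Working session

There is one attempt and no reset: what is moved stays moved. The work goes in short steps, Python scripts to look and compute and a shell command to move; the robot and the scene stay as the last step left them, time stands still between calls to the robot, and variables do not carry over. Pictures are saved under pics/ and viewed, and the job is handed in when it is done.

```bash
ls; mkdir -p pics
python3 - <<'E'
from workcell import get_obs, viewer, bot
import cv2
o=get_obs();print(o); print(bot.grip_point_offset)
for n in ["scene","top","wrist"]:
    c=viewer.camera(n); cv2.imwrite(f"pics/{n}0.png",c["color"]); print(n,c["K"],c["origin"],c["orientation"])
E
```

```text
pics
{'time': 0.0, 'q': array([-6.34849538e+01,  5.01350339e+00,  1.00344233e+01,  9.50983921e+01,
        1.15280654e-03,  9.00022661e+01]), 'qd': array([-0.04160538, -0.0229931 , -0.08946399,  0.11587299,  0.02353329,
       -0.02053717]), 'joint_efforts': array([-1.12375608e-03, -5.20392466e+01,  4.64807224e+01,  1.61880342e-02,
       -1.95975485e-05,  1.75677354e-05]), 'ee_pos': array([ 0.2454459 , -0.49195189,  0.23055972]), 'tcp_rot': array([-1.79998850e+02,  7.74722459e-02, -6.34872199e+01]), 'wrist_force': array([0.5947544 , 0.79509159, 0.42661616]), 'torque': array([ 0.03117866, -0.02122933,  0.02737293]), 'opening': 0.08561824579017938}
-0.0187
scene [[438.55460378   0.         319.76110343]
 [  0.         438.55460378 197.33669953]
 [  0.           0.           1.        ]] [-0.01540568  0.64261678  0.6752327 ] [-127.84258481    0.8663775  -138.81574373]
top [[473.9499712    0.         325.0250674 ]
 [  0.         473.9499712  195.63693182]
 [  0.           0.           1.        ]] [0.43024557 0.0714993  1.3408314 ] [-175.56082597   -1.44933166  -90.4654085 ]
wrist [[303.20182437   0.         317.71384609]
 [  0.         303.20182437 197.84677728]
 [  0.           0.           1.        ]] [ 0.32192355 -0.45484541  0.37264317] [ 1.60683185e+02  6.07655678e-02 -6.34749978e+01]
```

View pics/scene0.png

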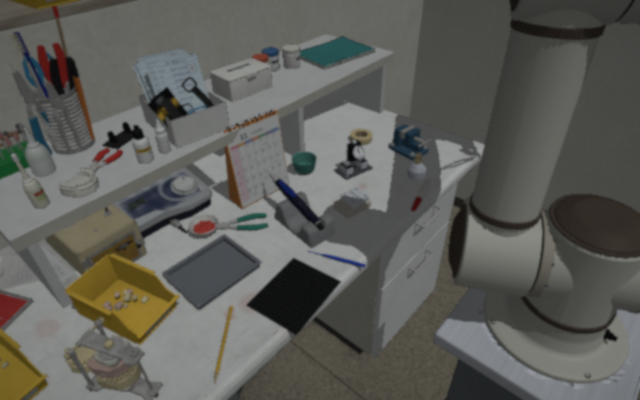

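View pics/top0.png

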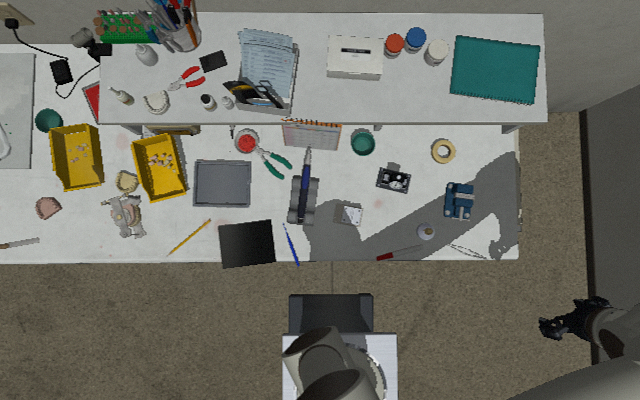

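View pics/wrist0.png

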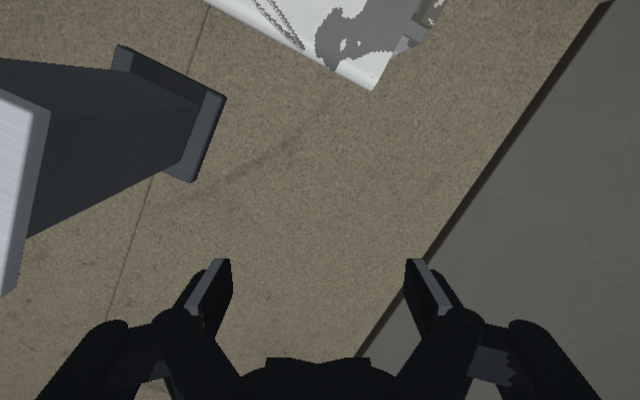

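Top view: the gauge on its stand is near (393,178), the block near (350,214), the pan near (222,183), the mat near (247,243), the burner near (425,232) and the carver near (291,244). I'll zoom in.

```bash
cat > h.py <<'E'
import numpy as np, cv2
from scipy.spatial.transform import Rotation as R
from workcell import get_obs, viewer, bot
def rot(o): return R.from_euler('xyz',o,degrees=True).as_matrix()
def ray(c,px,z):
    d=rot(c["orientation"])@np.linalg.inv(c["K"])@np.array([px[0],px[1],1.])
    o=np.array(c["origin"]); return o+d*(z-o[2])/d[2]
def proj(c,p):
    v=c["K"]@rot(c["orientation"]).T@(np.array(p)-np.array(c["origin"])); return v[:2]/v[2]
def crop(n,x0,y0,x1,y1,s,name,gain=1.0):
    c=viewer.camera(n); im=c["color"][y0:y1,x0:x1]
    im=cv2.convertScaleAbs(cv2.resize(im,None,fx=s,fy=s,interpolation=cv2.INTER_CUBIC),alpha=gain)
    cv2.imwrite(f"pics/{name}.png",im); return c
E
python3 - <<'E'
from h import *
im=cv2.imread("pics/top0.png")[140:250,320:440]; cv2.imwrite("pics/c1.png",cv2.resize(im,None,fx=5,fy=5,interpolation=cv2.INTER_CUBIC))
im=cv2.imread("pics/scene0.png")[100:260,300:450]; cv2.imwrite("pics/c2.png",cv2.convertScaleAbs(cv2.resize(im,None,fx=3.7,fy=3.7,interpolation=cv2.INTER_CUBIC),alpha=1.5))
c=viewer.camera("top")
for n,p,z in [("gauge",(393,178),.03),("block",(350,214),.034),("pan",(222,183),.016),("mat",(247,243),.004),("burner",(425,232),.07),("bowl",(362,142),.04),("calendar",(312,133),.0)]: print(n,ray(c,p,z))
E
```

```text
gauge [ 0.58001029 -0.15281862  0.03      ]
block [ 0.48016752 -0.03097375  0.034     ]
pan [0.57005341 0.32489694 0.016     ]
mat [0.40227698 0.25618642 0.004     ]
burner [ 0.4289566  -0.22953897  0.07      ]
bowl [ 0.68011839 -0.06640985  0.04      ]
calendar [0.71436775 0.07260734 0.        ]
```

View pics/c1.png

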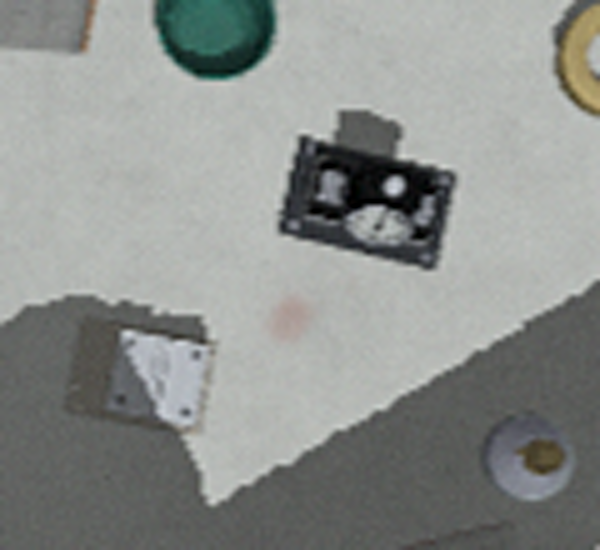

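View pics/c2.png

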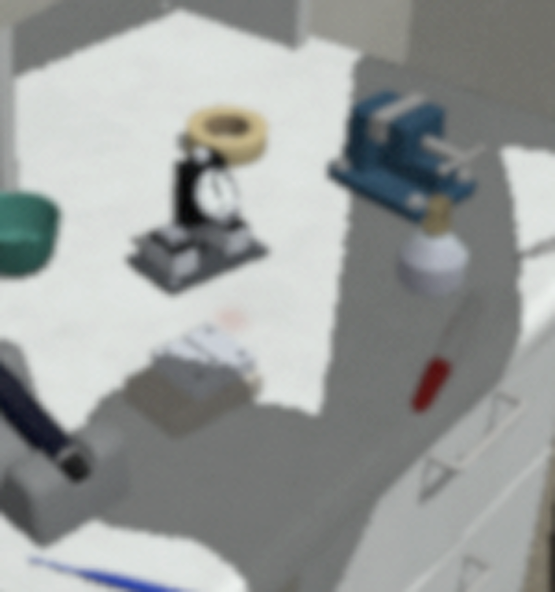

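```bash
python3 -m handwheel '[[0,0.05,0.09,0.02,42],[0,0.1,0.18,0.02,42],[0,0.15,0.27,0.02,42],[0,0.2,0.36,0.02,42],[0,0.215,0.39,0.02,42]]'; python3 -m handwheel '[[0,0.0,0,0,43],[0,0,0,0,43],[0,0,0,0,43],[0,0,0,0,43],[0,0,0,0,43]]';python3 -m handwheel '[[0,0.0,0,0,40],[0,0,0,0,43],[0,0,0,0,43],[0,0,0,0,43],[0,0,0,0,43]]'
```

```text
time: 0.7
ee_pos: [0.3666, -0.2725, 0.2475]
tcp_rot: [180.0, 0.0, -21.2]
wrist_force: [0.7, -0.5, 0.0]
opening: 0.0859
time: 1.2
ee_pos: [0.3666, -0.2724, 0.2473]
tcp_rot: [-180.0, 0.0, 21.9]
wrist_force: [-0.2, -0.2, 0.6]
opening: 0.085
time: 1.7
ee_pos: [0.3665, -0.2724, 0.2472]
tcp_rot: [-180.0, 0.0, 64.8]
wrist_force: [-0.8, 0.1, -0.9]
opening: 0.0854
```

```bash
python3 -m handwheel '[[0,0.025,0.04,-0.01,8],[0,0.045,0.08,-0.02,12],[0,0.07,0.12,-0.03,12],[0,0.09,0.17,-0.03,12],[0,0.09,0.17,-0.03,12]]'
python3 - <<'E'
from h import *
c=viewer.camera("wrist"); cv2.imwrite("pics/w1.png",c["color"]); print(get_obs()["ee_pos"])
E
```

```text
time: 2.2
ee_pos: [0.4576, -0.0981, 0.2166]
tcp_rot: [-179.9, -0.0, 77.1]
wrist_force: [-1.0, -0.0, 0.2]
opening: 0.0853
[ 0.45717939 -0.09964874  0.21682867]
```

View pics/w1.png

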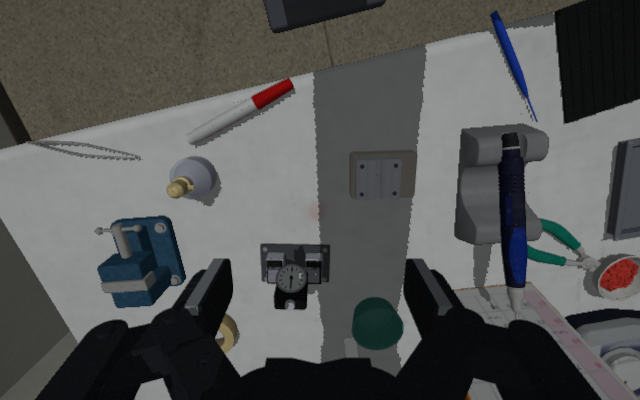

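Run:
```python
from h import *
im=cv2.imread("pics/w1.png")
a=cv2.resize(im[140:210,335:430],None,fx=8,fy=8,interpolation=cv2.INTER_CUBIC); cv2.imwrite("pics/c3.png",cv2.convertScaleAbs(a,alpha=1.4))
a=cv2.resize(im[235:320,250:340],None,fx=7,fy=7,interpolation=cv2.INTER_CUBIC); cv2.imwrite("pics/c4.png",cv2.convertScaleAbs(a,alpha=1.4))
c=viewer.camera("wrist"); print(c["origin"],c["orientation"])
```

```text
[ 0.37510991 -0.08130084  0.3589124 ] [1.60978973e+02 1.03381658e-01 7.70905626e+01]
```

View pics/c3.png

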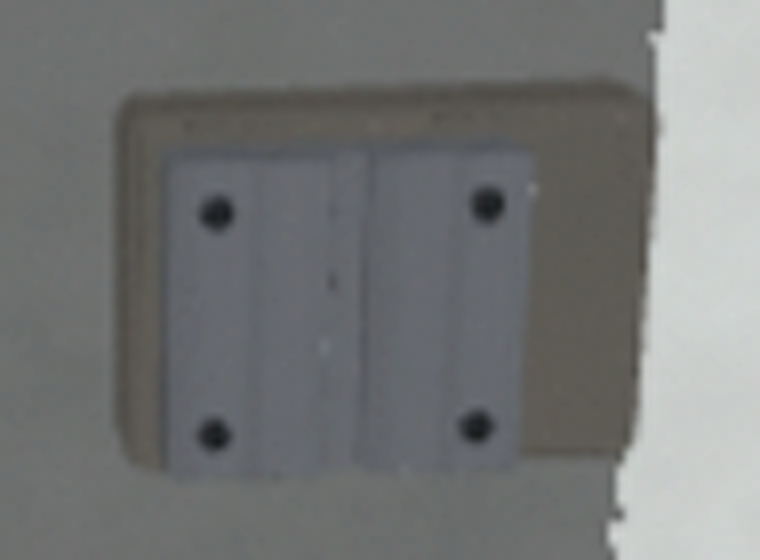

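View pics/c4.png

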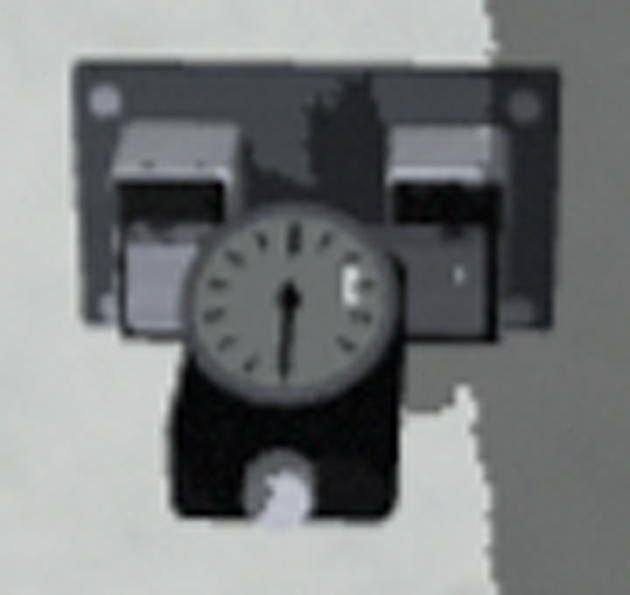

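Run:
```python
from h import *
np.set_printoptions(precision=4,suppress=True)
c=viewer.camera("wrist")
f=lambda p,x0,y0,s:((p[0]+.5)/s-.5+x0,(p[1]+.5)/s-.5+y0)
def rep(pts,z,x0,y0,s,lab):
    P=[ray(c,f(p,x0,y0,s),z)[:2] for p in pts]; P=np.array(P)
    m=P.mean(0); u=(P[1]+P[2]-P[0]-P[3])/2; v=(P[0]+P[1]-P[2]-P[3])/2
    print(lab,m,"y-len",np.linalg.norm(u),"yaw",np.degrees(np.arctan2(-u[0],u[1])),"x-len",np.linalg.norm(v),"yawv",np.degrees(np.arctan2(-v[1],-v[0])))
rep([(75,62),(558,68),(553,328),(83,328)],.006,250,235,7,"stand")
rep([(217,213),(488,205),(477,427),(215,435)],.034,335,140,8,"screws")
rep([(166,150),(533,150),(520,470),(168,478)],.034,335,140,8,"plate")
rep([(122,97),(648,85),(630,458),(124,468)],.020,335,140,8,"base")
k=[ray(c,f(p,335,140,8),.034)[:2] for p in [(352,150),(345,470)]];print("key",k)
# gauge cap: 34? knob center top z .026+.065
print("cap",ray(c,f((280,490),250,235,7),.091),"needle pivot",ray(c,f((289,297),250,235,7),.062))
t=viewer.camera("top")
for n,px in [("blockTR",None)]: pass
print(proj(t,[.58,-.153,.006]))
```

```text
stand [ 0.5759 -0.1611] y-len 0.09057741031548004 yaw -13.311485499198145 x-len 0.05712363308647773 yawv -14.14133228888648
screws [ 0.4782 -0.0383] y-len 0.0369228931064895 yaw -11.173123651297832 x-len 0.0319663857892812 yawv -10.889254814375363
plate [ 0.4772 -0.0385] y-len 0.049796679432011194 yaw -12.26949032452876 x-len 0.04658466909802806 yawv -10.247739907446558
base [ 0.4777 -0.031 ] y-len 0.07415354634060153 yaw -11.70594630782357 x-len 0.055257367610717124 yawv -10.219843197858044
key [array([ 0.4544, -0.0341]), array([ 0.4996, -0.0424])]
cap [ 0.5751 -0.1603  0.091 ] needle pivot [ 0.5605 -0.1576  0.062 ]
[391.6437 178.9693]
```

```bash
python3 -m handwheel '[[0,0.04,-0.02,-0.01,-0.5],[0,0.08,-0.04,-0.03,-0.5],[0,0.119,-0.061,-0.06,-0.5],[0,0.119,-0.061,-0.08,-0.5],[0,0.119,-0.061,-0.08,-0.5]]' 40
python3 - <<'E'
from h import *
c=viewer.camera("wrist"); cv2.imwrite("pics/w2.png",c["color"]); o=get_obs(); print(o["ee_pos"],o["tcp_rot"])
print([proj(c,p) for p in ([.576,-.161,.091],[.576,-.161,.026])])
E
```

```text
time: 2.9
ee_pos: [0.5736, -0.1658, 0.1329]
tcp_rot: [-179.6, 0.0, 76.1]
wrist_force: [-0.8, -1.3, 0.4]
opening: 0.0855
[ 0.57385205 -0.16546038  0.13581279] [-1.79765217e+02  4.72596203e-02  7.61570547e+01]
[array([326.90085619, 229.22252589]), array([324.92931029, 197.93986146])]
```

View pics/w2.png

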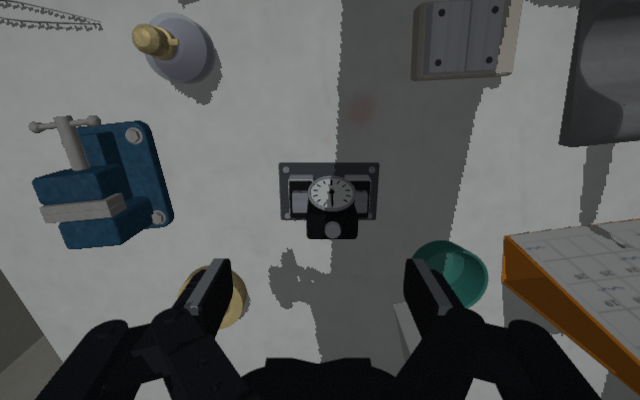

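```bash
python3 -m handwheel '[[0,0,0,0,0],[0,0,0,0,0]]'
python3 - <<'E'
from h import *
o=get_obs(); print(o["ee_pos"],o["tcp_rot"])
c=crop("wrist",260,140,400,260,5.5,"w3",1.3)
print(c["origin"],[proj(c,p) for p in ([.576,-.161,.091],[.576,-.161,.006])])
E
```

```text
time: 3.15
ee_pos: [0.5738, -0.166, 0.1381]
tcp_rot: [-179.9, 0.1, 76.1]
wrist_force: [0.3, -0.3, -0.2]
opening: 0.0853
[ 0.57375352 -0.16600356  0.13806113] [-1.79926175e+02  5.75383774e-02  7.61125919e+01]
[ 0.49203977 -0.14617322  0.28015919] [array([326.86999846, 225.46186726]), array([324.53907163, 188.46426257])]
```

View pics/w3.png

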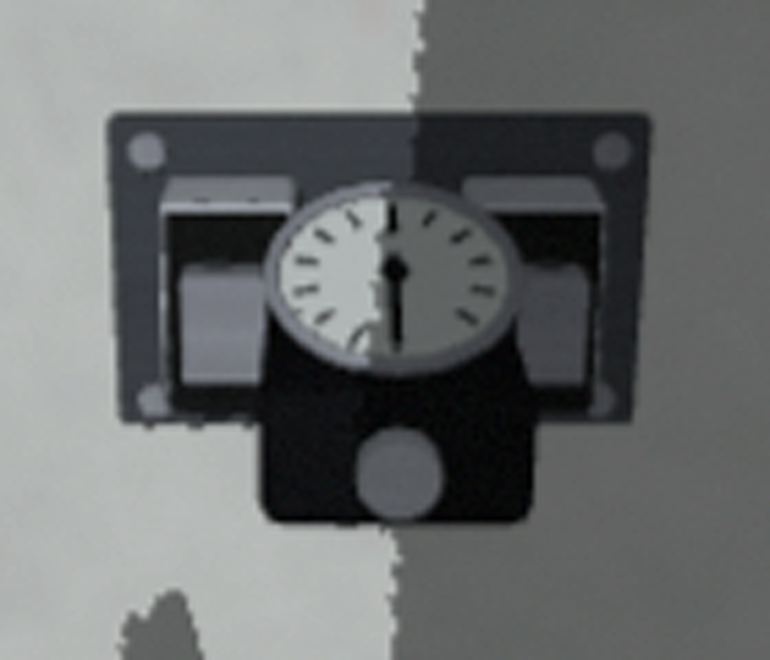

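```bash
cat >> h.py <<'E'
np.set_printoptions(precision=4,suppress=True)
def f(p,x0,y0,s): return ((p[0]+.5)/s-.5+x0,(p[1]+.5)/s-.5+y0)
def rep(c,pts,z,x0,y0,s,lab):
    P=np.array([ray(c,f(p,x0,y0,s),z)[:2] for p in pts])
    m=P.mean(0); u=(P[1]+P[2]-P[0]-P[3])/2; v=(P[0]+P[1]-P[2]-P[3])/2
    print(lab,m,"y-len",np.linalg.norm(u),"yaw",np.degrees(np.arctan2(-u[0],u[1])),"x-len",np.linalg.norm(v),"yawv",np.degrees(np.arctan2(-v[1],-v[0])))
E
python3 - <<'E'
from h import *
c=viewer.camera("wrist")
rep(c,[(108,115),(651,115),(635,422),(122,422)],.006,260,140,5.5,"stand")
print("cap",ray(c,f((400,473),260,140,5.5),.091))
print("pivot",ray(c,f((396,270),260,140,5.5),.062))
o=get_obs();print(o["ee_pos"],o["tcp_rot"])
E
```

```text
stand [ 0.5778 -0.1573] y-len 0.09080768488370504 yaw -13.811567052624557 x-len 0.05531164448270949 yawv -13.371819856155483
cap [ 0.5771 -0.1572  0.091 ]
pivot [ 0.5604 -0.1526  0.062 ]
[ 0.574  -0.1656  0.1378] [-179.9258    0.0527   76.1503]
```

```bash
python3 -m handwheel '[[0,0.003,0.0085,0,0.3],[0,0.003,0.0085,-0.02,0.3],[0,0.003,0.0085,-0.04,0.3],[0,0.003,0.0085,-0.05,0.3],[0,0.003,0.0085,-0.05,0.3]]'; python3 -m handwheel '[[0,0,0,0,0]]'
python3 - <<'E'
from h import *
t=viewer.camera("top"); print("cap top", ray(t,(399,177),.091))
c=viewer.camera("wrist"); cv2.imwrite("pics/w4.png",c["color"]); o=get_obs(); print(o["ee_pos"],o["tcp_rot"])
E
```

```text
time: 3.75
ee_pos: [0.5764, -0.1564, 0.0868]
tcp_rot: [-179.8, 0.0, 76.5]
wrist_force: [-0.2, -0.4, -0.6]
opening: 0.0857
time: 3.85
ee_pos: [0.5767, -0.1562, 0.0877]
tcp_rot: [-179.9, 0.0, 76.5]
wrist_force: [0.5, -0.2, 0.8]
opening: 0.0856
cap top [ 0.5756 -0.1585  0.091 ]
[ 0.5768 -0.1563  0.0878] [-179.8878    0.0455   76.4964]
```

View pics/w4.png

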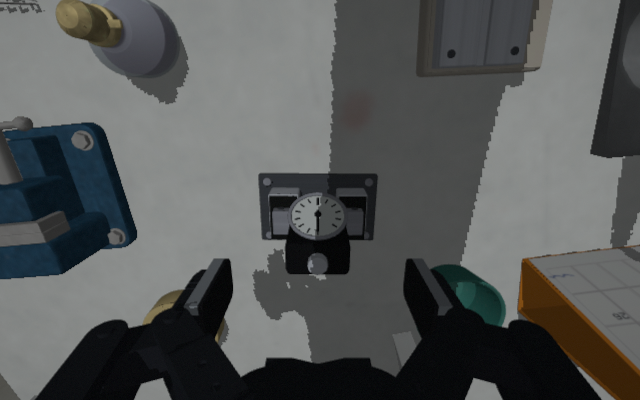

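```bash
python3 -m handwheel '[[0,0,0,-0.02,0],[0,0,0,-0.04,0],[0,0,0,-0.047,0],[0,0,0,-0.047,0]]'; python3 -m handwheel '[[0.3,0,0,0,0],[0.5,0,0,0,0],[0.7,0,0,0,0],[0.8,0,0,0,0],[0.8,0,0,0,0]]' 40;python3 -m handwheel '[[0.8,0,0,0,0],[0.8,0,0,0,0]]'
python3 - <<'E'
from h import *
c=viewer.camera("wrist"); cv2.imwrite("pics/w5.png",c["color"]); o=get_obs(); print(o["ee_pos"],o["tcp_rot"],o["opening"],o["wrist_force"])
E
```

```text
time: 4.35
ee_pos: [0.5765, -0.1562, 0.0405]
tcp_rot: [-179.8, 0.0, 76.5]
wrist_force: [0.7, 0.4, 0.3]
opening: 0.0852
time: 4.85
ee_pos: [0.5769, -0.1564, 0.0413]
tcp_rot: [-179.9, 0.0, 76.5]
wrist_force: [-0.3, 0.7, 4.9]
opening: 0.0358
time: 5.05
ee_pos: [0.5769, -0.1564, 0.0413]
tcp_rot: [-179.9, 0.0, 76.5]
wrist_force: [-0.4, -0.5, 1.7]
opening: 0.0352
[ 0.5769 -0.1564  0.0413] [-179.8987    0.0472   76.4892] 0.03532728255818355 [-0.0192 -1.0306  2.6675]
```

View pics/w5.png

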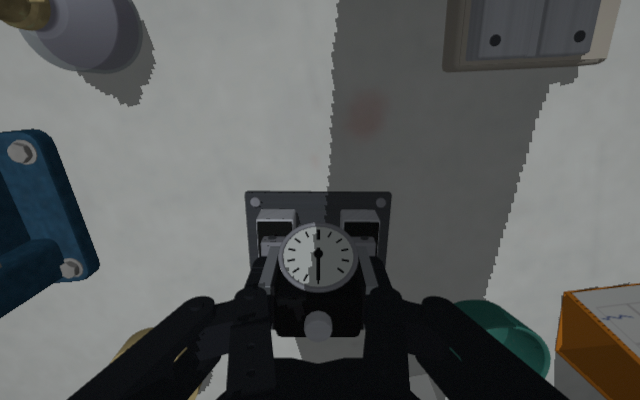

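```bash
python3 -m handwheel '[[0.8,0,0,0.03,0],[0.8,0,0,0.06,0],[0.8,-0.01,0.045,0.08,0],[0.8,-0.022,0.09,0.08,0],[0.8,-0.022,0.096,0.08,0]]'; python3 -m handwheel '[[0.8,0,0,0,0],[0.8,0,0,0,0]]'
python3 - <<'E'
from h import *
o=get_obs(); print(o["ee_pos"],o["tcp_rot"],o["opening"],o["wrist_force"])
c=viewer.camera("wrist"); cv2.imwrite("pics/w6.png",c["color"]); print(c["origin"],c["orientation"])
print(proj(c,[.479,-.034,.034]))
E
```

```text
time: 5.6
ee_pos: [0.5539, -0.057, 0.1219]
tcp_rot: [-179.9, -0.0, 76.7]
wrist_force: [1.4, -0.8, -2.6]
opening: 0.0355
time: 5.8
ee_pos: [0.5538, -0.0571, 0.1214]
tcp_rot: [-179.8, 0.0, 76.7]
wrist_force: [-0.5, -0.5, -0.9]
opening: 0.0356
[ 0.5538 -0.0571  0.1214] [-179.8497    0.0001   76.6798] 0.035597420857797164 [-0.5179 -0.4756 -0.9276]
[ 0.472  -0.0382  0.2637] [161.0644   0.0922  76.6893]
[326.1633 102.2923]
```

View pics/w6.png

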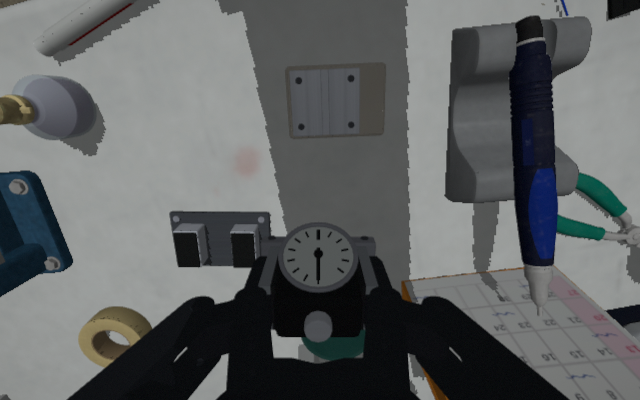

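Run:
```python
from h import *
im=cv2.imread("pics/w6.png")
a=cv2.resize(im[55:145,275:395],None,fx=6.5,fy=6.5,interpolation=cv2.INTER_CUBIC); cv2.imwrite("pics/c6.png",cv2.convertScaleAbs(a,alpha=1.8))
```

```text
(no output)
```

View pics/c6.png

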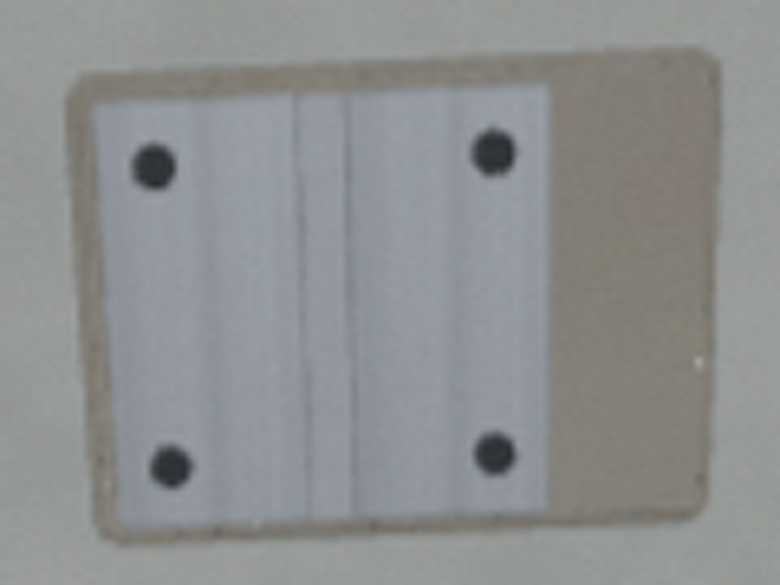

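Run:
```python
from h import *
c=viewer.camera("wrist"); print(c["origin"])
a=(275,55,6.5)
rep(c,[(154,166),(493,152),(494,454),(171,466)],.034,*a,"screws")
rep(c,[(95,100),(550,84),(550,512),(118,525)],.034,*a,"plate")
rep(c,[(68,75),(722,46),(708,522),(100,545)],.020,*a,"base")
k=np.array([ray(c,f(p,*a),.034)[:2] for p in [(298,160),(350,160),(353,460),(307,460)]])
print(k.mean(0), np.linalg.norm(k[1]-k[0]),np.linalg.norm(k[2]-k[3])); d=(k[2]+k[3]-k[0]-k[1]);print(np.degrees(np.arctan2(d[1],d[0])))
```

```text
[ 0.4722 -0.0387  0.2636]
screws [ 0.4792 -0.0353] y-len 0.036797889878309516 yaw -11.212367219091556 x-len 0.031952956431608434 yawv -11.109750009682106
plate [ 0.4791 -0.0353] y-len 0.049276586653494665 yaw -11.575610257997065 x-len 0.04523542095143478 yawv -11.28180515865725
base [ 0.4808 -0.0268] y-len 0.07424494535941974 yaw -11.11641168332532 x-len 0.05310584966151501 yawv -11.077149240469568
[ 0.4792 -0.0354] 0.0056461078757406415 0.005235614661575411
-11.716805894336632
```

```bash
python3 -m handwheel '[[0.8,-0.03,0.01,0,2.1],[0.8,-0.06,0.018,0,2.1],[0.8,-0.0748,0.0225,-0.015,2.1],[0.8,-0.0748,0.0225,-0.035,2.1],[0.8,-0.0748,0.0225,-0.035,2.1]]'; python3 -m handwheel '[[0.8,0,0,0,0],[0.8,0,0,0,0]]'
python3 - <<'E'
from h import *
o=get_obs(); print(o["ee_pos"],o["tcp_rot"],o["opening"],o["wrist_force"])
c=viewer.camera("wrist"); cv2.imwrite("pics/w7.png",c["color"]); print(c["origin"],c["orientation"])
cv2.imwrite("pics/c7.png",cv2.convertScaleAbs(cv2.resize(c["color"][140:280,240:400],None,fx=5,fy=4.2,interpolation=cv2.INTER_CUBIC),alpha=1.8))
E
```

```text
time: 6.4
ee_pos: [0.4777, -0.036, 0.0841]
tcp_rot: [-179.6, 0.0, 78.6]
wrist_force: [0.4, -0.2, -1.6]
opening: 0.0354
time: 6.6
ee_pos: [0.4781, -0.0366, 0.0846]
tcp_rot: [-179.7, 0.0, 78.6]
wrist_force: [0.3, 1.0, -2.1]
opening: 0.0359
[ 0.4781 -0.0366  0.0846] [-179.6513    0.042    78.5852] 0.03586461428838506 [ 0.3335  0.9534 -2.1346]
[ 0.3962 -0.0205  0.2271] [161.2624   0.1298  78.5923]
```

View pics/w7.png

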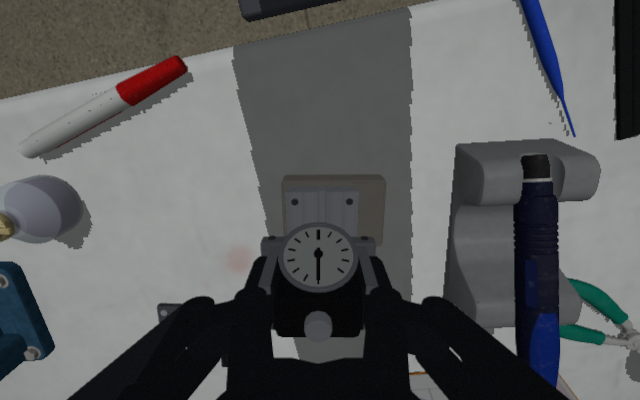

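View pics/c7.png

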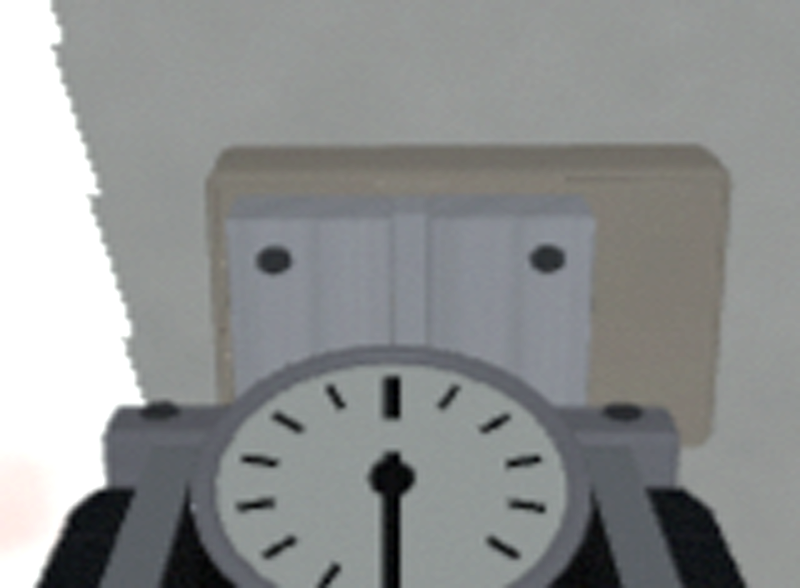

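```bash
python3 -m handwheel '[[0.8,0.0015,0.0026,0,0.2],[0.8,0.0015,0.0026,-0.01,0.2],[0.8,0.0015,0.0026,-0.015,0.2],[0.8,0.0015,0.0026,-0.015,0.2]]'; python3 -m handwheel '[[0.8,0,0,0,0],[0.8,0,0,0,0]]'
python3 - <<'E'
from h import *
o=get_obs(); print(o["ee_pos"],o["tcp_rot"],o["opening"],o["wrist_force"])
c=viewer.camera("wrist"); cv2.imwrite("pics/w8.png",c["color"]); print(c["origin"],c["orientation"])
cv2.imwrite("pics/c8.png",cv2.convertScaleAbs(cv2.resize(c["color"][160:280,260:380],None,fx=6,fy=5,interpolation=cv2.INTER_CUBIC),alpha=1.8))
E
```

```text
time: 7.05
ee_pos: [0.4791, -0.0337, 0.0685]
tcp_rot: [-179.6, 0.1, 78.8]
wrist_force: [-0.5, 0.4, -1.8]
opening: 0.0357
time: 7.25
ee_pos: [0.479, -0.0337, 0.0684]
tcp_rot: [-179.6, 0.1, 78.8]
wrist_force: [-0.7, -0.8, -1.8]
opening: 0.0356
[ 0.479  -0.0337  0.0684] [-179.5573    0.0518   78.8029] 0.035558489935111695 [-0.7487 -0.7929 -1.8004]
[ 0.3973 -0.0179  0.2111] [161.3627   0.1409  78.8149]
```

View pics/c8.png

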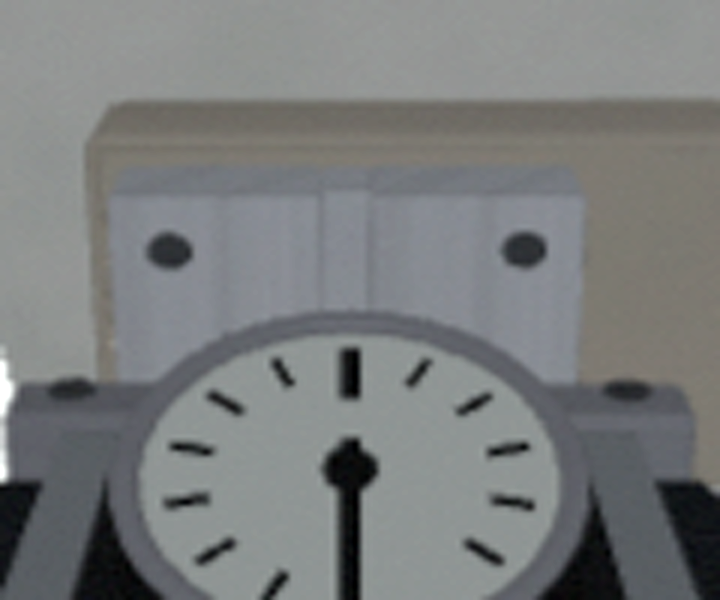

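```bash
python3 -m handwheel '[[0.8,0,-0.0003,-0.003,0],[0.8,0,-0.0003,-0.006,0],[0.8,0,-0.0003,-0.008,0],[0.8,0,-0.0003,-0.0085,0]]'; python3 -m handwheel '[[0.8,0,0,0,0],[0.8,0,0,0,0]]'
cat > snap.py <<'E'
import sys
from h import *
fs=[get_obs()]
o=fs[0]; print(o["time"],o["ee_pos"],o["tcp_rot"],o["opening"],o["wrist_force"],o["torque"])
c=viewer.camera("wrist"); cv2.imwrite(f"pics/{sys.argv[1]}.png",cv2.convertScaleAbs(cv2.resize(c["color"][160:280,260:380],None,fx=6,fy=5,interpolation=cv2.INTER_CUBIC),alpha=1.8))
o=get_obs(); print(o["wrist_force"])
E
python3 snap.py c9
```

```text
time: 7.7
ee_pos: [0.4789, -0.034, 0.0597]
tcp_rot: [-179.5, 0.1, 78.8]
wrist_force: [0.4, 0.6, -2.3]
opening: 0.0356
time: 7.9
ee_pos: [0.4789, -0.034, 0.0597]
tcp_rot: [-179.5, 0.1, 78.8]
wrist_force: [-0.4, -0.6, -1.6]
opening: 0.0358
7.9 [ 0.4789 -0.034   0.0597] [-179.542     0.0548   78.8034] 0.03580783775597736 [-0.358  -0.6125 -1.554 ] [ 0.022  -0.0036 -0.0428]
[ 0.9511 -0.2332 -1.9476]
```

View pics/c9.png

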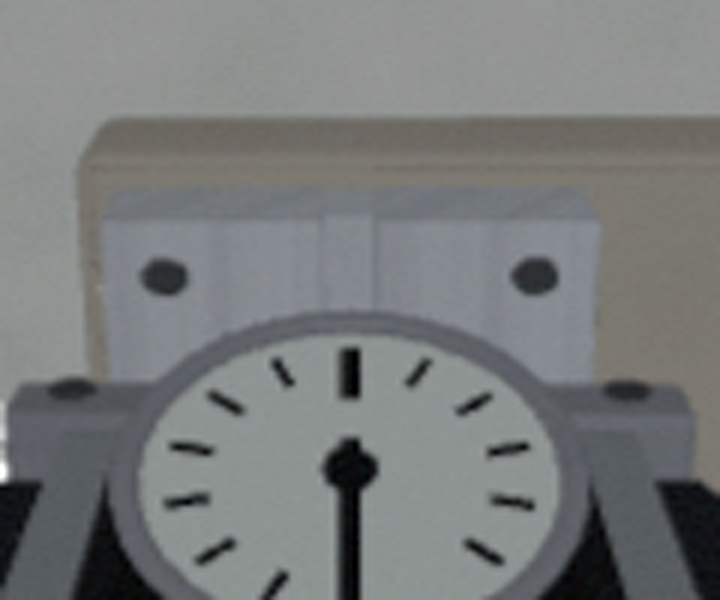

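```bash
python3 -m handwheel '[[0.8,0,0,-0.001,0],[0.8,0,0,-0.0015,0],[0.8,0,0,-0.0015,0]]'; python3 snap.py c10;  python3 -m handwheel '[[0.8,0,0,-0.001,0],[0.8,0,0,-0.001,0],[0.8,0,0,-0.001,0]]'; python3 snap.py c11
```

```text
time: 8.25
ee_pos: [0.4791, -0.0341, 0.0584]
tcp_rot: [-179.6, 0.1, 78.8]
wrist_force: [0.5, -0.3, 0.5]
opening: 0.0356
8.25 [ 0.4791 -0.0341  0.0584] [-179.5734    0.0525   78.804 ] 0.03556724233140327 [ 0.45   -0.2662  0.5333] [0.0006 0.0398 0.0154]
[-0.0147  0.6766 -0.7505]
time: 8.6
ee_pos: [0.4791, -0.034, 0.0576]
tcp_rot: [-179.6, 0.1, 78.8]
wrist_force: [-1.2, 0.4, 2.0]
opening: 0.0358
8.6 [ 0.4791 -0.034   0.0576] [-179.5835    0.05     78.8046] 0.03576942883574414 [-1.2069  0.3795  1.9559] [-0.0192  0.0746  0.0479]
[-1.0125  0.4045  1.7825]
```

View pics/c11.png

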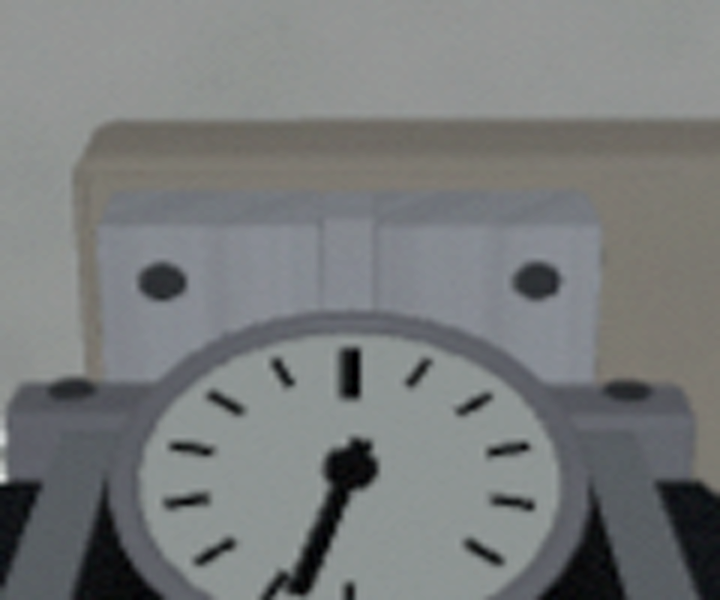

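```bash
python3 -m handwheel '[[0.8,0,0,0.004,0],[0.8,0,0,0.007,0],[0.8,0.0012,0.006,0.007,0],[0.8,0.0012,0.006,0.007,0],[0.8,0.0012,0.006,0.0045,0]]'; python3 -m handwheel '[[0.8,0,0,0,0],[0.8,0,0,0,0]]';python3 -m handwheel '[[0.8,0,0,-0.0006,0],[0.8,0,0,-0.0006,0]]';python3 -m handwheel '[[0.8,0,0,-0.0006,0],[0.8,0,0,-0.0006,0]]'
```

```text
time: 9.15
ee_pos: [0.4804, -0.0278, 0.0621]
tcp_rot: [-179.6, 0.0, 78.8]
wrist_force: [0.5, -1.0, -1.3]
opening: 0.0356
time: 9.35
ee_pos: [0.4804, -0.0278, 0.0619]
tcp_rot: [-179.6, 0.1, 78.8]
wrist_force: [0.2, 0.3, -1.6]
opening: 0.0359
time: 9.55
ee_pos: [0.4805, -0.0278, 0.0614]
tcp_rot: [-179.6, 0.0, 78.8]
wrist_force: [-0.4, 0.5, -0.3]
opening: 0.0355
time: 9.75
ee_pos: [0.4805, -0.0278, 0.0609]
tcp_rot: [-179.6, 0.0, 78.8]
wrist_force: [0.1, -0.0, 0.2]
opening: 0.0356
```

```bash
python3 -m handwheel '[[0.8,0,0,0.003,0],[0.8,0,0,0.005,0],[0.8,-0.0014,-0.0062,0.005,0],[0.8,-0.0014,-0.0062,0.005,0],[0.8,-0.0014,-0.0062,0.001,0]]'; python3 -m handwheel '[[0.8,0,0,0,0],[0.8,0,0,0,0]]'; python3 snap.py c12
```

```text
time: 10.25
ee_pos: [0.4793, -0.0343, 0.0621]
tcp_rot: [-179.6, 0.0, 78.8]
wrist_force: [-0.1, 0.8, -2.7]
opening: 0.0356
time: 10.45
ee_pos: [0.4791, -0.0343, 0.0618]
tcp_rot: [-179.6, 0.0, 78.8]
wrist_force: [0.8, 0.6, -1.7]
opening: 0.0356
10.45 [ 0.4791 -0.0343  0.0618] [-179.6133    0.0415   78.7964] 0.03561946897679041 [ 0.7511  0.6232 -1.6877] [-0.0263 -0.005   0.0456]
[ 0.6797  0.6587 -2.0126]
```

View pics/c12.png

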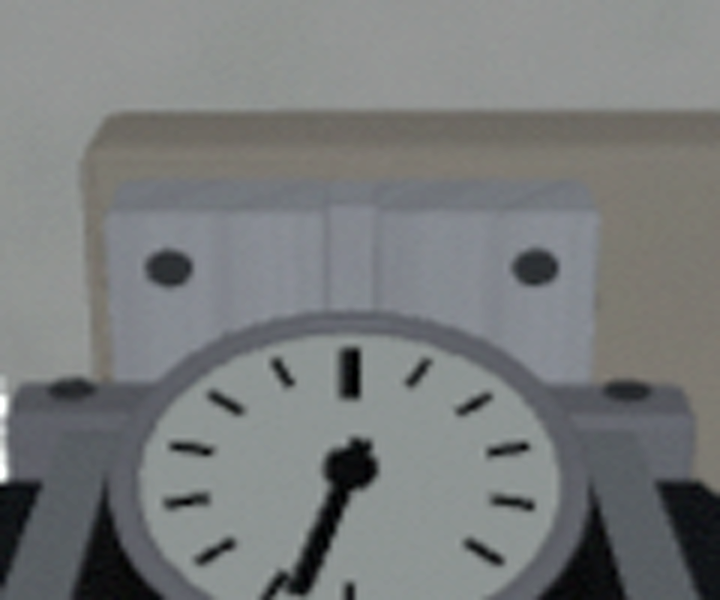

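```bash
python3 -m handwheel '[[0.8,0,0.0004,0,0],[0.8,0,0.0004,-0.0015,0],[0.8,0,0.0004,-0.0025,0],[0.8,0,0.0004,-0.0025,0]]'; python3 -m handwheel '[[0.8,0,0,0,0],[0.8,0,0,0,0]]';python3 -m handwheel '[[0.8,0,0,-0.001,0],[0.8,0,0,-0.0015,0],[0.8,0,0,-0.002,0]]';python3 -m handwheel '[[0.8,0,0,-0.001,0],[0.8,0,0,-0.002,0],[0.8,0,0,-0.002,0]]'; python3 snap.py c13
```

```text
time: 10.9
ee_pos: [0.4791, -0.0339, 0.0592]
tcp_rot: [-179.6, 0.0, 78.8]
wrist_force: [-0.3, -0.1, -1.8]
opening: 0.0361
time: 11.1
ee_pos: [0.4791, -0.0338, 0.0592]
tcp_rot: [-179.6, 0.0, 78.8]
wrist_force: [0.9, -0.2, -1.9]
opening: 0.0357
time: 11.4
ee_pos: [0.4792, -0.0339, 0.0575]
tcp_rot: [-179.6, 0.0, 78.8]
wrist_force: [-0.2, -0.7, 1.9]
opening: 0.0355
time: 11.7
ee_pos: [0.4792, -0.0339, 0.0554]
tcp_rot: [-179.6, 0.0, 78.8]
wrist_force: [-0.9, 0.4, 2.0]
opening: 0.0357
11.7 [ 0.4792 -0.0339  0.0554] [-179.6369    0.0397   78.8048] 0.035722580912459535 [-0.8506  0.4124  1.983 ] [-0.0107  0.1967 -0.0431]
[-0.3952  0.1467  1.5705]
```

View pics/c13.png

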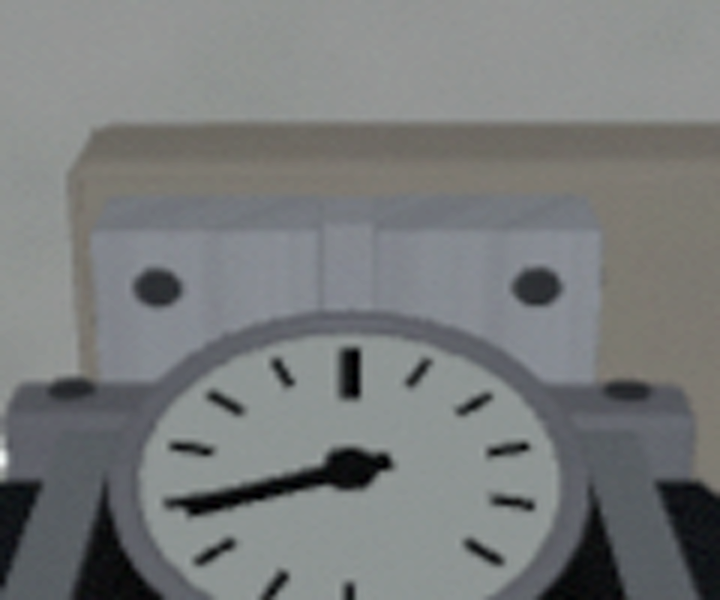

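```bash
python3 -m handwheel '[[0.8,0,0,-0.001,0],[0.8,0,0,-0.002,0],[0.8,0,0,-0.003,0],[0.8,0,0,-0.004,0],[0.8,0,0,-0.0045,0]]';python3 -m handwheel '[[0.8,0,0,-0.0007,0],[0.8,0,0,-0.001,0],[0.8,0,0,-0.001,0]]'; python3 -m handwheel '[[0.8,0,0,-0.0005,0],[0.8,0,0,-0.0005,0]]'; python3 snap.py c14
```

```text
time: 12.25
ee_pos: [0.4792, -0.0339, 0.0509]
tcp_rot: [-179.6, 0.0, 78.8]
wrist_force: [-0.4, -0.6, 3.8]
opening: 0.0355
time: 12.55
ee_pos: [0.4793, -0.0339, 0.0499]
tcp_rot: [-179.6, 0.0, 78.8]
wrist_force: [-0.8, 0.5, 2.2]
opening: 0.0361
time: 12.75
ee_pos: [0.4793, -0.0338, 0.0494]
tcp_rot: [-179.6, 0.0, 78.8]
wrist_force: [-1.1, 0.5, 3.9]
opening: 0.0353
12.75 [ 0.4793 -0.0338  0.0494] [-179.6407    0.0363   78.8027] 0.03525413106904893 [-1.0659  0.4832  3.851 ] [0.033  0.2116 0.0231]
[-0.7433 -0.1791  2.6088]
```

View pics/c14.png

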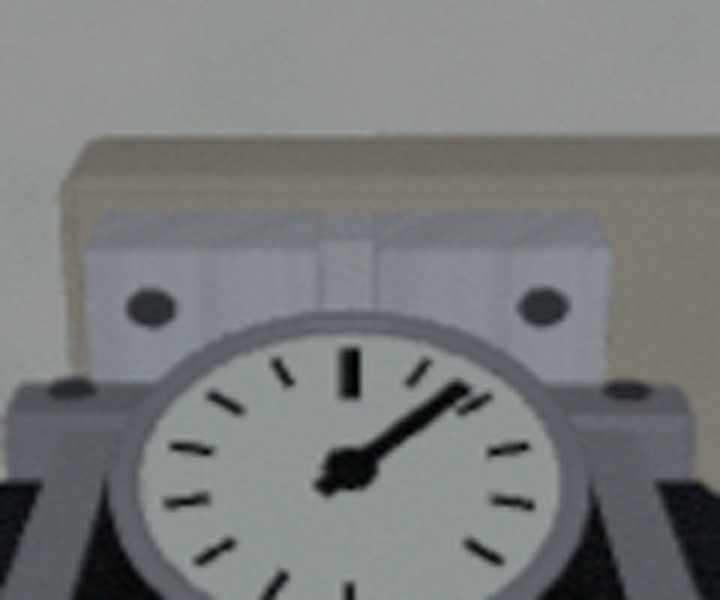

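```bash
python3 -m handwheel '[[0.8,0,0,-0.0004,0],[0.8,0,0,-0.0004,0]]'; python3 -m handwheel '[[0.8,0,0,-0.0004,0],[0.8,0,0,-0.0004,0]]'
```

```text
time: 13.0
ee_pos: [0.4793, -0.0339, 0.0493]
tcp_rot: [-179.7, 0.0, 78.8]
wrist_force: [-2.2, 0.5, 5.6]
opening: 0.0357
time: 13.2
ee_pos: [0.4793, -0.0339, 0.0493]
tcp_rot: [-179.7, 0.0, 78.8]
wrist_force: [-2.7, 0.4, 7.6]
opening: 0.0357
```

```bash
python3 -m handwheel '[[0.8,0,0,-0.0008,0],[0.8,0,0,-0.0008,0]]'; python3 -m handwheel '[[0.8,0,0,-0.0013,0],[0.8,0,0,-0.0013,0]]';  python3 snap.py c15
```

```text
time: 13.4
ee_pos: [0.4793, -0.0339, 0.0492]
tcp_rot: [-179.7, 0.0, 78.8]
wrist_force: [-3.9, 0.0, 9.3]
opening: 0.0355
time: 13.6
ee_pos: [0.4794, -0.0339, 0.0492]
tcp_rot: [-179.7, 0.0, 78.8]
wrist_force: [-6.1, 1.5, 14.1]
opening: 0.0356
13.6 [ 0.4794 -0.0339  0.0492] [-179.7393    0.025    78.8011] 0.035609982765093535 [-6.1034  1.4656 14.0906] [ 0.0772  1.3494 -0.0424]
[-6.1704  0.1029 13.3056]
```

View pics/c15.png

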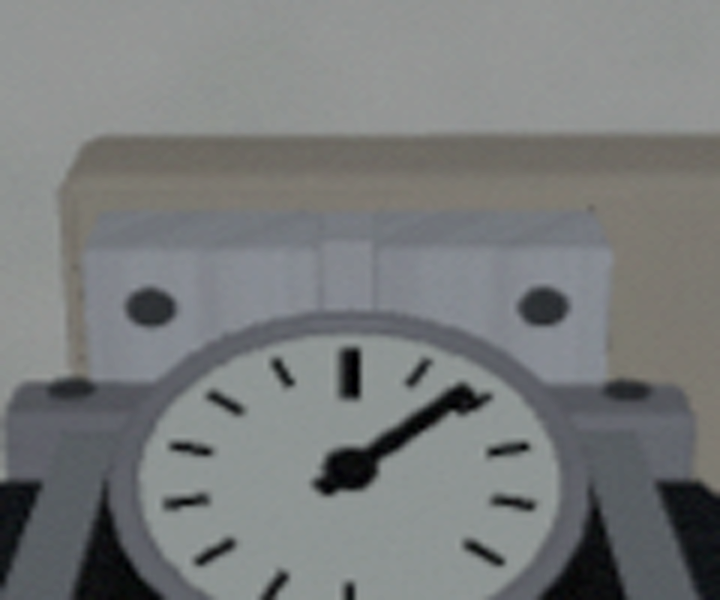

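```bash
python3 -m handwheel '[[0.8,0,0,-0.0017,0],[0.8,0,0,-0.0017,0]]'; python3 -m handwheel '[[0.8,0,0,0.002,0],[0.8,0,0,0.01,0],[0.8,0,0,0.03,0],[0.8,0,0,0.05,0],[0.8,0,0,0.07,0]]'; python3 -m handwheel '[[0.8,0,0,0,0],[0.8,0,0,0,0]]'
python3 - <<'E'
from h import *
o=get_obs(); print(o["ee_pos"],o["tcp_rot"],o["opening"],o["wrist_force"])
c=viewer.camera("wrist"); cv2.imwrite("pics/w16.png",c["color"])
E
```

```text
time: 13.85
ee_pos: [0.4795, -0.0339, 0.0492]
tcp_rot: [-179.8, 0.0, 78.8]
wrist_force: [-7.2, 1.2, 18.6]
opening: 0.0354
time: 14.35
ee_pos: [0.4792, -0.0339, 0.1196]
tcp_rot: [-179.7, 0.0, 78.8]
wrist_force: [0.3, -0.3, -2.0]
opening: 0.0357
time: 14.55
ee_pos: [0.4792, -0.0339, 0.119]
tcp_rot: [-179.7, 0.0, 78.8]
wrist_force: [0.1, -0.5, -1.5]
opening: 0.0354
[ 0.4792 -0.0339  0.119 ] [-179.7258    0.0275   78.8011] 0.035386356119971936 [ 0.092  -0.4987 -1.5409]
```

View pics/w16.png

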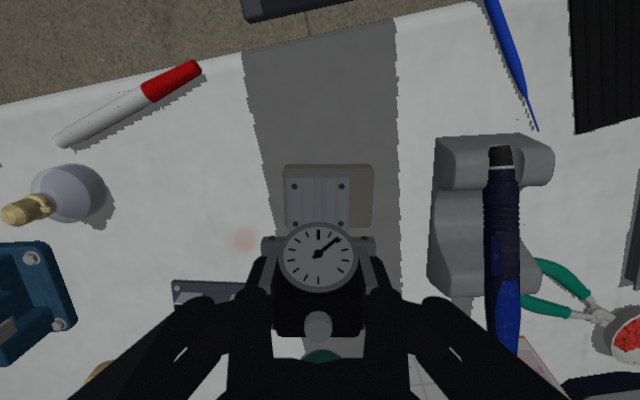

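Needle is past the long mark (about 4.0 rad), so the keyway is shallow and the block goes on the mat. First I return the gauge.

```bash
python3 -m handwheel '[[0.8,0.03,-0.038,0,-1],[0.8,0.06,-0.075,0,-2.3],[0.8,0.085,-0.107,0,-2.3],[0.8,0.0977,-0.1225,-0.02,-2.3],[0.8,0.0977,-0.1225,-0.03,-2.3]]'; python3 -m handwheel '[[0.8,0,0,0,0],[0.8,0,0,0,0],[0.8,0,0,0,0]]'; python3 -c "
from h import *
o=get_obs(); print(o['ee_pos'],o['tcp_rot'], np.array([.5769,-.1564,.0413])-o['ee_pos'],76.49-o['tcp_rot'][2])"
```

```text
time: 15.1
ee_pos: [0.5765, -0.1581, 0.0846]
tcp_rot: [-179.5, 0.0, 76.4]
wrist_force: [-0.4, 0.3, -1.9]
opening: 0.0358
time: 15.4
ee_pos: [0.5763, -0.1575, 0.0851]
tcp_rot: [-179.5, 0.0, 76.4]
wrist_force: [-0.1, -0.4, -1.4]
opening: 0.0356
[ 0.5763 -0.1575  0.0851] [-179.4734    0.041    76.4179] [ 0.0006  0.0011 -0.0438] 0.072122507179472
```

```bash
python3 -m handwheel '[[0.8,0.0006,0.0011,-0.01,0],[0.8,0.0006,0.0011,-0.025,0],[0.8,0.0006,0.0011,-0.038,0],[0.8,0.0006,0.0011,-0.0415,0],[0.8,0.0006,0.0011,-0.0425,0]]'; python3 -m handwheel '[[0.8,0,0,0,0],[0.8,0,0,-0.0008,0]]';python3 -m handwheel '[[0.8,0,0,-0.0006,0],[0.8,0,0,-0.0006,0]]'
```

```text
time: 15.9
ee_pos: [0.5763, -0.1562, 0.0417]
tcp_rot: [-179.4, 0.0, 76.4]
wrist_force: [-0.1, -0.7, -2.0]
opening: 0.0354
time: 16.1
ee_pos: [0.5763, -0.1562, 0.0414]
tcp_rot: [-179.4, 0.0, 76.4]
wrist_force: [-3.9, 1.8, 6.2]
opening: 0.0354
time: 16.3
ee_pos: [0.5764, -0.1562, 0.0414]
tcp_rot: [-179.4, 0.0, 76.4]
wrist_force: [-3.5, 1.2, 5.5]
opening: 0.0357
```

```bash
python3 -m handwheel '[[0.5,0,0,0,0],[0.3,0,0,0,0],[0.1,0,0,0,0],[0,0,0,0,0],[0,0,0,0,0]]'; python3 -m handwheel '[[0,0,0,0.02,0],[0,0,0,0.05,0],[0,0,0,0.09,0],[0,0,0,0.1,0],[0,0,0,0.1,0]]'
python3 - <<'E'
from h import *
o=get_obs(); print(o["ee_pos"],o["tcp_rot"],o["opening"],o["wrist_force"])
c=viewer.camera("wrist"); cv2.imwrite("pics/w17.png",c["color"])
crop("top",320,140,440,250,5,"t17",1.2)
E
```

```text
time: 16.8
ee_pos: [0.5764, -0.1562, 0.0413]
tcp_rot: [-179.4, 0.0, 76.4]
wrist_force: [-0.3, -0.4, 0.1]
opening: 0.0854
time: 17.3
ee_pos: [0.5775, -0.1565, 0.1433]
tcp_rot: [-179.6, 0.0, 76.4]
wrist_force: [-0.2, 0.1, -0.2]
opening: 0.0855
[ 0.5775 -0.1565  0.1433] [-179.6452    0.0445   76.4189] 0.08548482294096148 [-0.1857  0.0635 -0.1579]
```

View pics/w17.png

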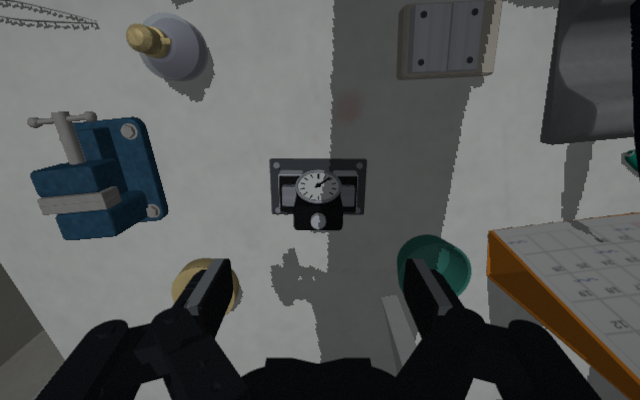

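```bash
python3 -m handwheel '[[0,-0.03,0.04,0,43],[0,-0.06,0.08,0,43],[0,-0.09,0.12,0,43],[0,-0.0975,0.13,0,43],[0,-0.0975,0.13,0,43]]'; python3 -m handwheel '[[0,0,0,0,43],[0,0,0,0,43],[0,0,0,0,43],[0,0,0,0,43],[0,0,0,0,43]]'; python3 -m handwheel '[[0,0,0,0,7],[0,0,0,0,7],[0,0,0,0,7]]';  python3 - <<'E'
from h import *
o=get_obs(); print(o["ee_pos"],o["tcp_rot"],o["opening"],o["wrist_force"])
c=viewer.camera("wrist"); cv2.imwrite("pics/w18.png",c["color"]); print(c["origin"],c["orientation"])
E
```

```text
time: 17.9
ee_pos: [0.4768, -0.0245, 0.1386]
tcp_rot: [-179.3, -0.0, 119.9]
wrist_force: [-0.1, -0.1, -0.5]
opening: 0.0855
time: 18.4
ee_pos: [0.4759, -0.0244, 0.1365]
tcp_rot: [-179.2, -0.2, 162.7]
wrist_force: [-0.2, 0.6, -0.5]
opening: 0.0852
time: 18.7
ee_pos: [0.4754, -0.0244, 0.1353]
tcp_rot: [-179.2, -0.3, 169.5]
wrist_force: [0.6, -0.8, 0.6]
opening: 0.0853
[ 0.4754 -0.0244  0.1353] [-179.2101   -0.3177  169.5015] 0.08526713584438482 [ 0.5582 -0.7664  0.5842]
[ 0.4615 -0.1067  0.2785] [161.6922  -0.4197 169.5108]
```

View pics/w18.png

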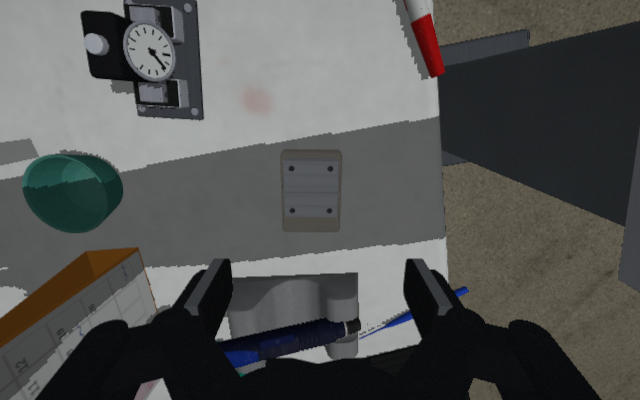

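View pics/t17.png

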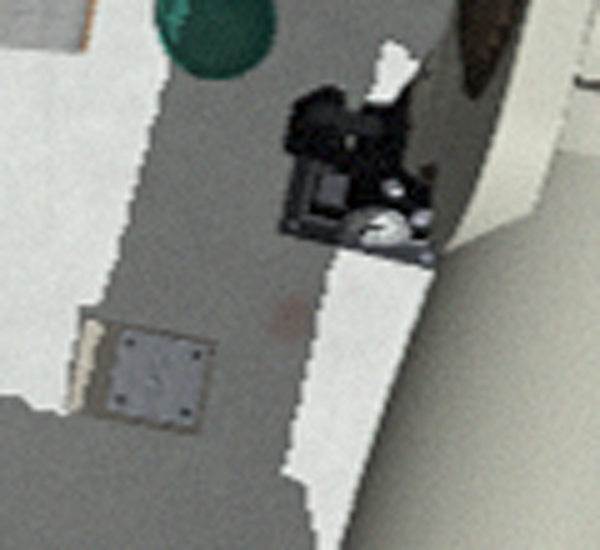

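Run:
```python
from h import *
o=get_obs(); print(o["ee_pos"],o["tcp_rot"])
c=crop("wrist",265,135,360,245,5.4,"c18",1.8)
```

```text
[ 0.4755 -0.0244  0.1356] [-179.211    -0.2891  169.5171]
```

View pics/c18.png

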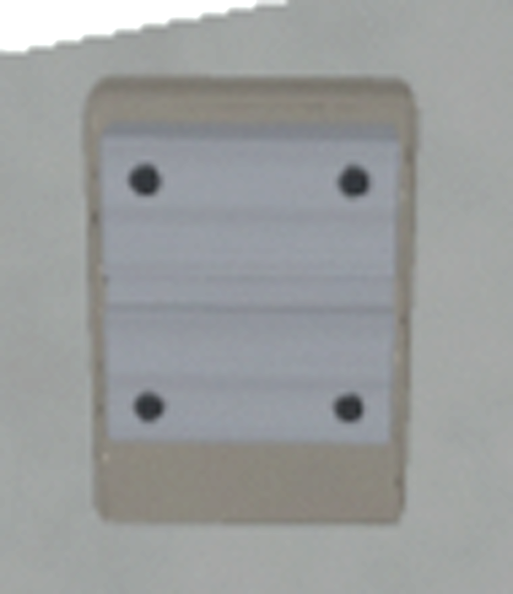

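Run:
```python
from h import *
c=viewer.camera("wrist"); a=(265,135,5.4)
for l,z,pts in [("screws",.034,[(145,180),(354,182),(348,408),(148,407)]),("plate",.034,[(101,137),(400,139),(390,442),(108,441)]),("base",.020,[(90,92),(413,92),(403,522),(99,522)])]:
    P=np.array([ray(c,f(p,*a),z)[:2] for p in pts]); m=P.mean(0); d=P[0]+P[3]-P[1]-P[2]
    print(l,m,np.degrees(np.arctan2(d[1],d[0])),np.linalg.norm(d)/2,np.linalg.norm(P[0]+P[1]-P[2]-P[3])/2)
o=get_obs(); print(o["ee_pos"],o["tcp_rot"])
```

```text
screws [ 0.4794 -0.035 ] -10.981508512009365 0.03192863558223462 0.03692383455778533
plate [ 0.4792 -0.0353] -10.851378638807391 0.04531613908317639 0.04940665838021669
base [ 0.4806 -0.0275] -10.554296836450243 0.0519051793935501 0.07458024934352368
[ 0.4758 -0.0245  0.1361] [-179.2204   -0.2447  169.5858]
```

```bash
python3 -m handwheel '[[0,0.004,-0.0025,-0.03,-0.4],[0,0.004,-0.0025,-0.06,-0.4],[0,0.004,-0.0025,-0.09,-0.4],[0,0.004,-0.0025,-0.1,-0.4],[0,0.004,-0.0025,-0.1,-0.4]]'; python3 -m handwheel '[[0,0,0,0,0],[0,0,0,0,0]]'
python3 - <<'E'
from h import *
o=get_obs(); print(o["ee_pos"],o["tcp_rot"],o["opening"],o["wrist_force"])
c=viewer.camera("wrist"); cv2.imwrite("pics/w19.png",c["color"])
E
```

```text
time: 19.35
ee_pos: [0.4788, -0.0269, 0.0351]
tcp_rot: [-179.2, -0.4, 169.1]
wrist_force: [0.2, -0.2, -0.7]
opening: 0.0853
time: 19.55
ee_pos: [0.4797, -0.027, 0.0366]
tcp_rot: [-179.2, -0.3, 169.1]
wrist_force: [-0.1, -0.6, 0.3]
opening: 0.0853
[ 0.4797 -0.027   0.0366] [-179.2165   -0.2695  169.1185] 0.08527354639757873 [-0.1043 -0.6034  0.3052]
```

View pics/w19.png

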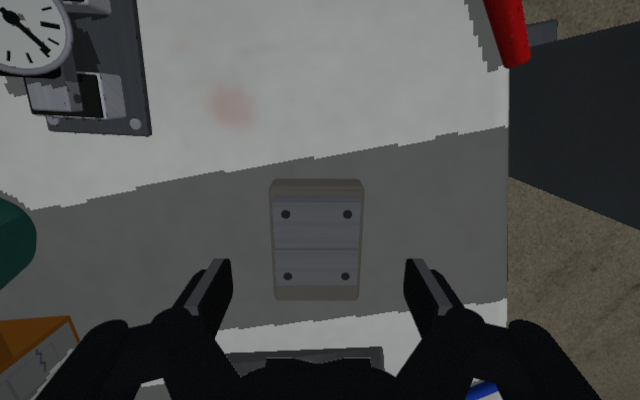

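```bash
python3 -m handwheel '[[0,0,0,-0.015,0],[0,0,0,-0.027,0],[0,0,0,-0.032,0],[0,0,0,-0.032,0]]'; python3 -m handwheel '[[0.2,0,0,0,0],[0.4,0,0,0,0],[0.6,0,0,0,0],[0.6,0,0,0,0],[0.6,0,0,0,0]]' 50;python3 -m handwheel '[[0.6,0,0,0,0],[0.6,0,0,0,0]]'
```

```text
time: 20.0
ee_pos: [0.4788, -0.0269, 0.0031]
tcp_rot: [-179.2, -0.4, 169.1]
wrist_force: [-0.6, -0.4, -0.6]
opening: 0.0849
time: 20.5
ee_pos: [0.4793, -0.0269, 0.0038]
tcp_rot: [-179.2, -0.3, 169.1]
wrist_force: [0.1, -0.1, 4.4]
opening: 0.0526
time: 20.7
ee_pos: [0.4793, -0.0269, 0.0038]
tcp_rot: [-179.2, -0.3, 169.1]
wrist_force: [0.2, -0.7, 2.3]
opening: 0.0526
```

```bash
python3 -m handwheel '[[0.6,0,0,0.01,0],[0.6,0,0,0.04,0],[0.6,0,0,0.08,0],[0.6,0,0,0.12,0],[0.6,0,0,0.16,0]]'
python3 - <<'E'
from h import *
o=get_obs(); print(o["ee_pos"],o["tcp_rot"],o["opening"],o["wrist_force"])
c=viewer.camera("wrist"); cv2.imwrite("pics/w20.png",c["color"])
c=viewer.camera("top"); cv2.imwrite("pics/t20.png",cv2.resize(c["color"][130:280,170:320],None,fx=4,fy=4,interpolation=cv2.INTER_CUBIC))
E
```

```text
time: 21.2
ee_pos: [0.4787, -0.0269, 0.1655]
tcp_rot: [-179.2, -0.4, 169.1]
wrist_force: [0.4, -0.0, -3.2]
opening: 0.0524
[ 0.4787 -0.0269  0.1655] [-179.2048   -0.367   169.1269] 0.05237949370563358 [ 0.3702 -0.001  -3.2006]
```

View pics/w20.png

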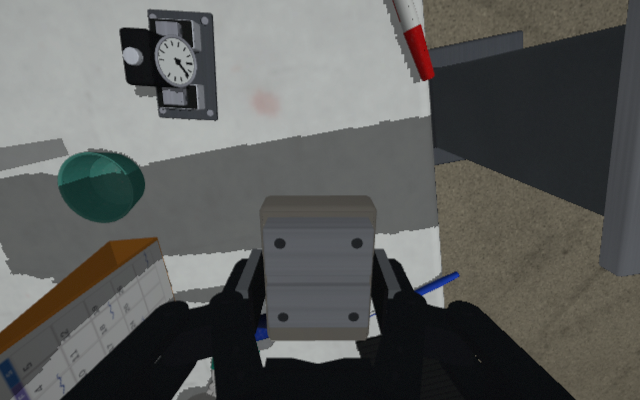

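View pics/t20.png

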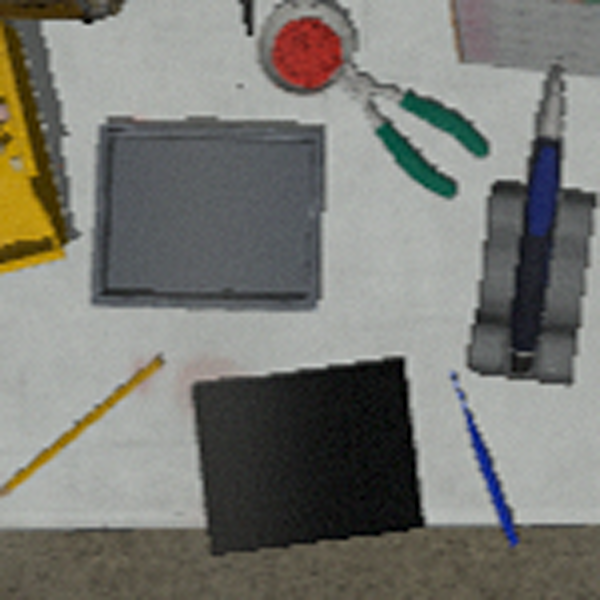

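Run:
```python
from h import *
c=viewer.camera("top"); a=(170,130,4)
P=np.array([ray(c,f(p,*a),.004)[:2] for p in [(195,383),(403,358),(424,523),(212,553)]]); print(P,P.mean(0))
u=P[0]-P[1]+P[3]-P[2]; print("yaw",np.degrees(np.arctan2(-u[0],u[1])),np.linalg.norm(u)/2,np.linalg.norm(P[0]+P[1]-P[2]-P[3])/2)
print("edge",ray(c,f((100,527),*a),0),ray(c,f((550,525),*a),0))
# bias check with known stand
s=cv2.imread
```

```text
[[0.4521 0.3363]
 [0.4685 0.191 ]
 [0.3533 0.1763]
 [0.334  0.3234]] [0.402  0.2568]
yaw 6.964256696826164 0.1472463343522126 0.11748077801774855
edge [0.3524 0.402  0.    ] [0.3508 0.0885 0.    ]
```

```bash
python3 -m handwheel '[[0.6,-0.01,0.045,0,4],[0.6,-0.02,0.09,0,8],[0.6,-0.03,0.13,0,12],[0.6,-0.045,0.17,0,17],[0.6,-0.055,0.21,0,17.9]]'; python3 -m handwheel '[[0.6,-0.005,0.03,0,0],[0.6,-0.01,0.06,0,0],[0.6,-0.016,0.075,0,0],[0.6,-0.016,0.075,0,0]]';python3 -m handwheel '[[0.6,0,0,0,0],[0.6,0,0,0,0]]'; python3 -c "
from h import *
o=get_obs(); print(o['ee_pos'],o['tcp_rot'], o['opening'],np.array([.408,.258,.03])-o['ee_pos'],o['q'])
c=viewer.camera('wrist'); cv2.imwrite('pics/w21.png',c['color'])"
```

```text
time: 21.85
ee_pos: [0.4236, 0.1842, 0.1651]
tcp_rot: [-179.2, -0.2, -172.8]
wrist_force: [1.2, -0.4, -2.7]
opening: 0.0526
time: 22.25
ee_pos: [0.4062, 0.2604, 0.1632]
tcp_rot: [-179.1, -0.4, -172.6]
wrist_force: [0.4, 0.3, -4.3]
opening: 0.0525
time: 22.45
ee_pos: [0.4059, 0.2596, 0.1623]
tcp_rot: [-179.1, -0.5, -172.7]
wrist_force: [0.0, 0.0, -3.3]
opening: 0.0529
[0.4059 0.2596 0.1623] [-179.0948   -0.4837 -172.6721] 0.05292883618386864 [ 0.0021 -0.0016 -0.1323] [ 32.9599  -4.35    -6.9393  88.2383  -0.6069 -64.3674]
```

View pics/w21.png

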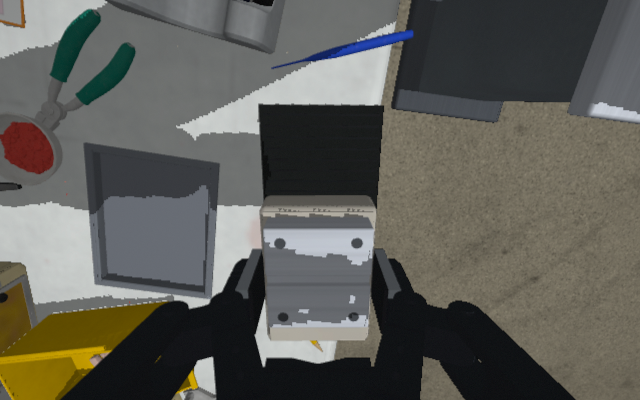

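```bash
python3 -m handwheel '[[0.6,0.003,-0.0015,-0.03,0],[0.6,0.003,-0.0015,-0.06,0],[0.6,0.003,-0.0015,-0.09,0],[0.6,0.003,-0.0015,-0.115,0],[0.6,0.003,-0.0015,-0.135,0]]'; python3 -m handwheel '[[0.6,0,0,0,0],[0.6,0,0,0,0]]'; python3 -c "
from h import *
o=get_obs(); print(o['ee_pos'],o['tcp_rot'], o['opening'])
c=viewer.camera('wrist'); cv2.imwrite('pics/w22.png',c['color'])
crop('scene',150,200,400,360,3,'s22',1.5)"
```

```text
time: 23.0
ee_pos: [0.4089, 0.2569, 0.0259]
tcp_rot: [-179.1, -0.5, -172.8]
wrist_force: [0.1, 0.5, -3.1]
opening: 0.0524
time: 23.2
ee_pos: [0.4089, 0.2562, 0.0261]
tcp_rot: [-179.1, -0.6, -172.8]
wrist_force: [0.4, 0.5, -2.6]
opening: 0.0524
[0.4089 0.2562 0.0261] [-179.0531   -0.5513 -172.8349] 0.05237966237378221
```

View pics/w22.png

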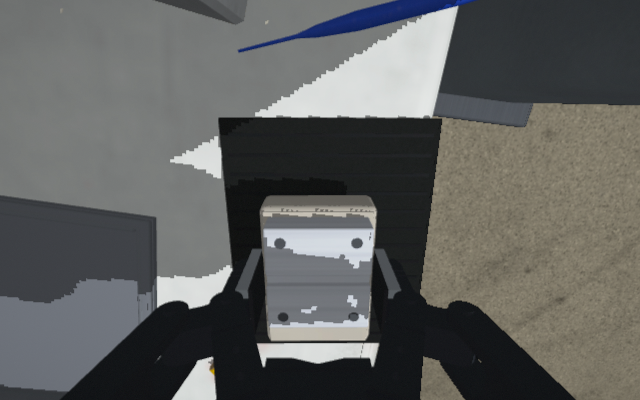

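View pics/s22.png

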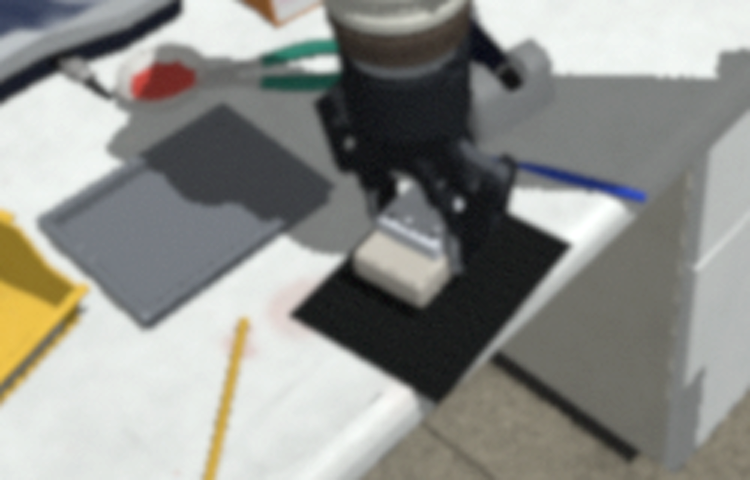

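```bash
python3 -m handwheel '[[0.6,0,0.001,-0.006,0],[0.6,0,0.001,-0.011,0],[0.6,0,0.001,-0.015,0],[0.6,0,0.001,-0.0165,0]]'; python3 -m handwheel '[[0.6,0,0,-0.0007,0],[0.6,0,0,-0.0007,0]]'; python3 -m handwheel '[[0.6,0,0,-0.0007,0],[0.6,0,0,-0.0007,0]]'
```

```text
time: 23.7
ee_pos: [0.4094, 0.2579, 0.0102]
tcp_rot: [-179.1, -0.5, -172.8]
wrist_force: [-0.2, -0.7, -2.8]
opening: 0.0528
time: 23.9
ee_pos: [0.4093, 0.2578, 0.0093]
tcp_rot: [-179.1, -0.5, -172.8]
wrist_force: [-0.5, 0.3, -2.9]
opening: 0.0527
time: 24.1
ee_pos: [0.4093, 0.2578, 0.0087]
tcp_rot: [-179.1, -0.5, -172.8]
wrist_force: [-0.4, -0.5, -2.4]
opening: 0.0527
```

```bash
python3 -m handwheel '[[0.6,0,0,-0.0006,0],[0.6,0,0,-0.0006,0]]'; python3 -m handwheel '[[0.6,0,0,-0.0005,0],[0.6,0,0,-0.0005,0]]'; python3 -m handwheel '[[0.6,0,0,-0.0005,0],[0.6,0,0,-0.0005,0]]'
```

```text
time: 24.3
ee_pos: [0.4093, 0.2578, 0.008]
tcp_rot: [-179.1, -0.5, -172.8]
wrist_force: [0.3, -0.0, -2.1]
opening: 0.0528
time: 24.5
ee_pos: [0.4093, 0.2579, 0.0078]
tcp_rot: [-179.1, -0.5, -172.8]
wrist_force: [-2.3, -0.9, 1.3]
opening: 0.0525
time: 24.7
ee_pos: [0.4094, 0.2578, 0.0078]
tcp_rot: [-179.1, -0.4, -172.8]
wrist_force: [-4.1, -1.9, 4.9]
opening: 0.0527
```

```bash
python3 -m handwheel '[[0.4,0,0,0,0],[0.3,0,0,0,0],[0.2,0,0,0,0],[0.1,0,0,0,0],[0.1,0,0,0,0]]'; python3 -m handwheel '[[0.1,0,0,0.01,0],[0.1,0,0,0.03,0],[0.1,0,0,0.07,0],[0.1,0,0,0.11,0],[0.1,0,0,0.15,0]]'; python3 -m handwheel '[[0,0,-0.04,0.04,0],[0,0,-0.08,0.04,0],[0,0,-0.08,0.04,0]]'; python3 -c "
from h import *
o=get_obs(); print(o['ee_pos'],o['tcp_rot'], o['opening'])
c=viewer.camera('wrist'); cv2.imwrite('pics/w23.png',c['color'])
c=viewer.camera('top'); cv2.imwrite('pics/t23.png',c['color'])
c=viewer.camera('scene'); cv2.imwrite('pics/s23.png',c['color'])"
```

```text
time: 25.2
ee_pos: [0.4094, 0.2579, 0.0078]
tcp_rot: [-179.1, -0.4, -172.8]
wrist_force: [-0.4, 0.0, -0.2]
opening: 0.0767
time: 25.7
ee_pos: [0.4092, 0.2578, 0.1602]
tcp_rot: [-179.1, -0.4, -172.8]
wrist_force: [1.6, 0.5, 0.7]
opening: 0.077
time: 26.0
ee_pos: [0.4098, 0.1748, 0.2033]
tcp_rot: [-179.1, -0.2, -173.0]
wrist_force: [0.2, 0.0, -1.3]
opening: 0.0854
[0.4098 0.1748 0.2033] [-179.1319   -0.1803 -172.9755] 0.08536217879857101
```

View pics/w23.png

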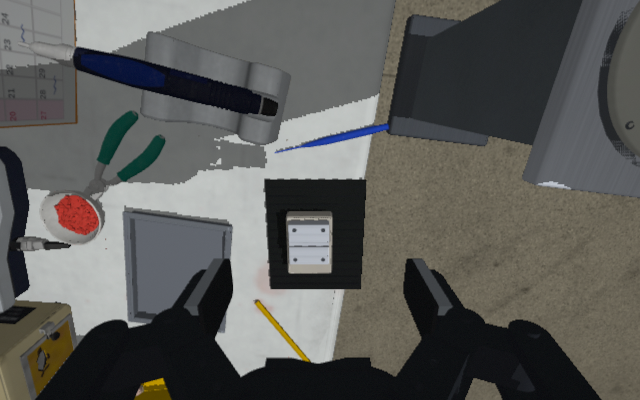

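View pics/t23.png

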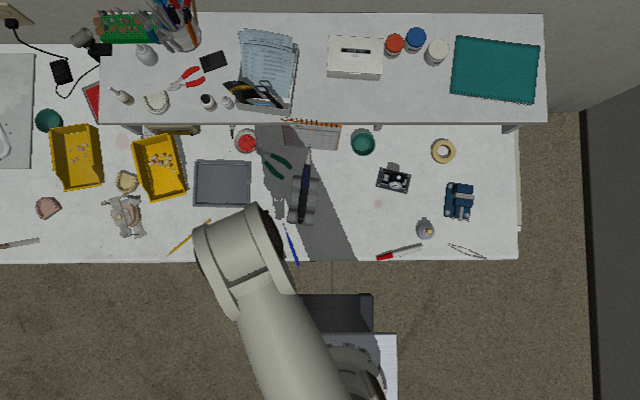

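View pics/s23.png

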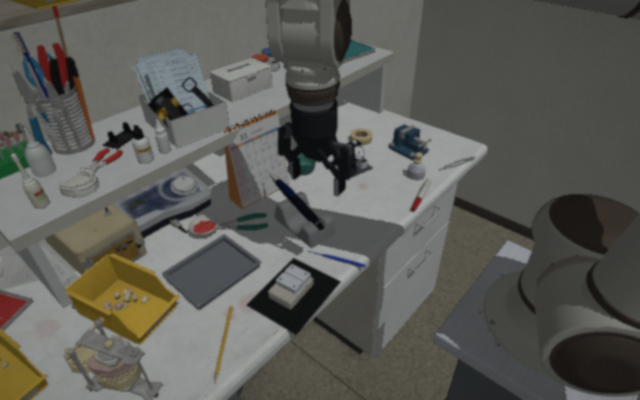

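```bash
python3 -c "
from h import *
im=cv2.imread('pics/t23.png')[140:250,320:440]; cv2.imwrite('pics/t24.png',cv2.resize(im,None,fx=5,fy=5,interpolation=cv2.INTER_CUBIC))"
```

```text
(no output)
```

View pics/t24.png

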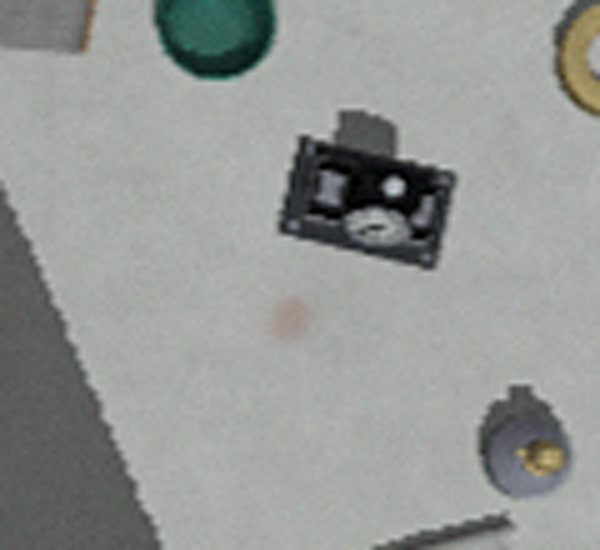

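The gauge is on its stand exactly as it started, with its reading kept, and the bystanders haven't moved. I'm handing in.

```bash
python3 -c "
from workcell import job_done; print(job_done())"
```

```text
the job is handed in; nothing more can be done
None
```

The job is handed in, at about 26 s on the robot's clock. The keyway measured about 3 mm deep, so the block now sits keyway up on the grinding mat.

- **Finding the keyway:** a light touch beside the keyway met the plate at TCP z about 61.3 mm. In the keyway the probe met the bottom at about 58.5 mm. Both touches moved the needle only slightly, well below the final reading.
- **Measuring:** I pressed the foot down square across the keyway until z stopped at 49.2 mm. The highest force in the readings was 18.6 N. The tool was tilted about 0.3° during the press, so that is the limit on how flat the foot sat.
- **Reading:** the needle went past the long mark to about 4.0 rad. That is roughly 9 mm of push-in, which agrees with the two touch heights.
- **Last checks:** the pictures show the gauge upright on its stand with the needle kept, and the block flat and inside the mat's edges. The burner, bowl and carver look unmoved, and the gripper is clear of everything.
- **Disagreements:** camera positions differed from touch and grip positions by about 1–2 mm, so I corrected for that. The first wrist measurement was about 4 mm off because the arm was still moving, so I retook it. The forces and the reading were read by eye and from noisy sensor values, and the hand-in gives no verdict to check them against.

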